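Clear the guide plate and press the grease coupler home on the tilted nipple

ROBOT

A 7-joint arm with a two-finger parallel gripper is mounted at the origin on the work surface. World frame = base frame: x ahead of the robot, y to its left, z up, the work surface at z = 0. Lengths are in m, angles in rad, forces in N, time in s.
With the tool pointing down it reaches from about 0.4 to 0.85 m from the base axis. Payload 4.5 kg.
Tool frame: the origin (TCP) lies at the very end of the fingers, on their centre line; the grasp point (between the pads) lies 19 mm behind it (r.grip_point_offset is the distance from the TCP to the grasp point, in m); y points along the fingers, x is the direction in which the jaws open and shut, and the axes are right-handed (so a half turn about y gives the same grasp; the last joint's range is limited). The gripper opens to 88 mm and grips with 3 to 60 N. Pads are 18 mm wide; open, the fingers measure 123 mm over their backs; the gripper's body (75 mm by 187 mm) begins 45 mm behind the grasp point.
Start: joints at [1.183, 0.689, -0.195, 1.565, 0.157, 0.902, -0.215], TCP at [0.256, -0.57, 0.239] pointing down, gripper open.
Joint ranges: [-3.01, 3.01], [-0.46, 2.08], [-1.47, 1.51], [0.13, 2.56], [-1, 4.14], [0.04, 2.09], [-2.66, 2.66]. Speed limits (rad/s): [2.57, 2.57, 3.14, 3.14, 3.14, 3.14, 3.14].

INTERFACE

Orientations are given as a unit quaternion [x, y, z, w].
In Python, from plant import get_state, snapshot, camera_params, job, r gives the robot as it stands.
- The arm moves only by the tool carry_out, never from a script. Its arguments are lists of equal length, an entry for each row: "offset": the shift along the world's x, y, z in m, a list of three; "twist": the turn about the world's z in degrees. In form: {"offset": [[tx, ty, tz], ...], "twist": [twist, ...]}. A call has 1 to 8 rows; each row shifts and turns the commanded pose from where the row before left it; what a row does not reach is not made up. A row lasts 1/8 s, in which the tool goes at most 62.5 mm and 10.7 degrees, less where a joint would pass 70% of its speed; a pose out of reach is approached as far as the arm can. A call with a gripper value outside its range is refused whole. "grip" is the finger opening in m, from 0 to 0.0881, set as the call begins (left out, the last holds). The fingers move at their own pace and stop on an object; "newtons" is the grip in N (left out, the last holds). Time passes only in rows, so rows that do not move let the fingers close. It gives the time, the measured TCP pose, the force and the opening at its end, in the units of the state.
- get_state(): the state, without advancing time (a new reading comes with each control period).
- snapshot(name): name is "side" or "top"; returns the picture (420x560x3 uint8, red, green, blue); there is no depth.
- camera_params(name): a dict with "camera_matrix" (3x3 intrinsics, pixels), "dist_coeffs" ([k1, k2, p1, p2, k3] as OpenCV has them; the pictures are not rectified), "eye" and "orientation" of the camera in the world. Camera axes: x right, y up, looking along -z (the intrinsics and any distortion apply to the point x, -y, -z); pixel columns grow to the right and rows downward; lengths in m; the calibration is good to about 2 mm. A picture is of the moment at which its call begins. camera_params takes no time and is no camera call.
- job.finish_job(): hands the job in, once; it reports no verdict.
The state is a dict: "clock": time; "q": joint angles; "qd": joint speeds; "joint_torque": joint torques, N m; "tool_pos": TCP position; "eef_rot": TCP orientation; "contact_force": force on the tool from outside, world axes, zero at the start; "moment": the same for the moment, N m; "opening": opening from 0.0 (shut) to 1.0 (fully open).
Only numpy, scipy, OpenCV 4.12 (cv2) and the standard library are available. Lean on these libraries where they do the work, as an engineer would, in place of code of your own. Each camera call takes 0.05 s, during which the arm holds its last target. There are 200 camera calls.

TASK

With the hand brush, sweep the three loose print scraps off the guide plate into the catch tray beside it (do not touch the scraps with the fingers), then stand the brush upright on the bench and let go of it. Next take the grease coupler from its stand and press it squarely onto the tilted grease nipple until it snaps over the catch balls and is fully home against the spring pin. Finish while still gripping the coupler and holding it pressed fully home, and leave the other things on the bench where they are.

Things in the scene. Friction and masses are not known exactly. Their poses are not given: they have to be found in the camera images.
- jig: fixed guide jig: dark steel plate 200 (x) x 180 (y) mm, top at z = 30 mm; origin on the bench under its centre, z up. Grey catch tray against its +y edge (no lip there): y 90 to 195, x -100 to 100, floor at z = 8, outer walls 5 thick, 28 high. At the back a rail (x 50 to 70, top z 46) with a block (x 37 to 83, y -35 to 35, top z 66). Front strip x -100 to 37 flat; scraps lie there
- nipple: fixed grease nipple on the jig's block, leaning 30 deg from vertical to jig -x. Origin: centre of its round seat (38 mm across; jig x 60, y 0, z 98), z outward along its axis. Stem 14.4 mm across, 32 mm long, bevelled; an 8 mm spring pin stands out of it, tip 44 mm from the seat. 23.5 mm from the seat, on nipple +y and -y, a catch ball stands out to 11 mm from the axis
- pin (a joint): spring pin of the nipple, m pressed in along the nipple's axis: 0 = out, about 0.010 with the coupler fully home on the seat, about 0.002 when the coupler has snapped on but nobody presses it. Its spring gives 3 N at 0 and 10 N at 0.010
- ball_left (a joint): catch ball on the nipple's +y side, m pressed inwards: 0 = out. The coupler's throat pushes it in by about 2 mm and it springs out again behind the throat (3.6 N at 0, 1.8 N more for each mm). Passing the balls takes some 5 to 15 N along the axis, holding the coupler home some 10 N
- ball_right (a joint): catch ball on the nipple's -y side, likewise
- coupler: round steel coupler, 109 mm, 280 g, mouth down in its stand. Origin: mouth centre; z along its axis to the grip end. Sleeve 34 mm across, z 0 to 49; shoulder; dark grip 24 mm across, z 49 to 109. Mouth funnel 27 mm across to a 17 mm throat at z 6 to 12, then a 25 mm bore, floor at z 34. Home: rim on the nipple's seat, origins together, z axes parallel; throat clears the balls 8 to 9 mm before that
- stand: black round stand of the coupler, fixed, 60 mm across, 30 mm high, with a 39 mm wide hole, floor 6 mm above the bench; origin at the centre of its underside
- brush: wooden bench brush on its bristles, 130 g. Origin: centre of the bristles' underside, x along the brush, z up. Stiff bristles 80 (x) x 30 (y) mm, 25 high, block 84 x 34 mm up to z = 40, grip 60 (x) x 22 (y) mm from z = 40 to 85
- scrap_a: white plastic scrap, L shape about 30 x 26 x 18 mm high, on the plate's front strip; origin in the middle of its underside
- scrap_b: white plastic scrap, 28 x 22 mm step, 20 mm high; origin in the middle of its underside
- scrap_c: white plastic scrap, round stub 26 mm across and 18 mm high; origin in the middle of its underside
- spool: filament spool lying flat, 200 mm across, 64 mm high; leave alone
- bottle: white bottle 66 mm across, 180 mm high; leave alone
- jar: small clear jar 52 mm across, 60 mm high, black cap; leave alone
- scraper: flat scraper lying down, 200 mm long; leave alone
- screwdriver: screwdriver lying down, 170 mm long; leave alone
- pulley: white printed pulley lying flat, 44 mm across, 20 mm high; leave alone

How it is judged:
On the way, in this order (a step that is already met when the one before it is completed fails the run):
1. all three scraps swept into the catch tray, the coupler still in its stand (y of scrap_a in the frame of jig between 0.09 and 0.195 m and x of scrap_a in the frame of jig between -0.1 and 0.1 m and z of each of scrap_a, scrap_b, scrap_c in the frame of jig below 0.05 m and y of scrap_b in the frame of jig between 0.09 and 0.195 m and x of scrap_b in the frame of jig between -0.1 and 0.1 m and y of scrap_c in the frame of jig between 0.09 and 0.195 m and x of scrap_c in the frame of jig between -0.1 and 0.1 m and distance of coupler from where it was at the start of the episode below 0.03 m), for 0.2 s.
2. the brush stands upright on the bench, let go (height (world z) of brush below 0.005 m and angle between brush's own z axis and vertical below 0.15 rad and contact force between the fingers and brush below 0.1 N and linear speed of brush below 0.03 m/s), for 0.2 s.
3. the coupler sits squarely on the nipple, snapped past both catch balls (angle between the z axis of coupler and the z axis of nipple, either way round below 0.14 rad and x of coupler in the frame of nipple between -0.004 and 0.004 m and y of coupler in the frame of nipple between -0.004 and 0.004 m and value of joint each of ball_left, ball_right below 0.001 m and z of coupler in the frame of nipple below 0.0075 m and value of joint pin above 0.002 m), for 0.1 s.
At the end, for the whole second after the job is handed in: Scraps in the tray; brush upright on the bench (5 mm, 0.15 rad), let go, still; coupler gripped (over 2 N) and held on the nipple: axes within 0.14 rad, mouth within 4 mm of axis and seat, catch balls out (under 1 mm in), pin in over 6 mm (snapped but not pressed it is only 2 mm in) (all of step 2 and y of scrap_a in the frame of jig between 0.09 and 0.195 m and x of scrap_a in the frame of jig between -0.1 and 0.1 m and z of each of scrap_a, scrap_b, scrap_c in the frame of jig below 0.05 m and y of scrap_b in the frame of jig between 0.09 and 0.195 m and x of scrap_b in the frame of jig between -0.1 and 0.1 m and y of scrap_c in the frame of jig between 0.09 and 0.195 m and x of scrap_c in the frame of jig between -0.1 and 0.1 m and angle between the z axis of coupler and the z axis of nipple, either way round below 0.14 rad and x of coupler in the frame of nipple between -0.004 and 0.004 m and y of coupler in the frame of nipple between -0.004 and 0.004 m and value of joint each of ball_left, ball_right below 0.001 m and z of coupler in the frame of nipple below 0.004 m and value of joint pin above 0.006 m and contact force between the fingers and coupler above 2 N); the arm keeps its last pose, push and grip.
It fails at once if a bystander is pushed more than 30 mm (distance of any of spool, bottle, jar, scraper, screwdriver, pulley from where it was at the start of the episode above 0.03 m).
It fails at once if the fingers touch a scrap (contact force between the fingers and scrap_a above 0.5 N or contact force between the fingers and scrap_b above 0.5 N or contact force between the fingers and scrap_c above 0.5 N).
It also fails if it takes over 72 s, if anything falls off the work surface, if the arm or the gripper's body presses on something with over 40 N, if the wrist force passes 120 N, or if a joint passes its speed limit or range.

## Working session

There is one attempt and no reset: what is moved stays moved. The work goes in short steps, Python scripts to look and compute and a tool call to move; the robot and the scene stay as the last step left them, time stands still between calls to the robot, and variables do not carry over. Pictures are saved under pics/ and viewed, about 8 in all and at most 12, crops included, and the job is handed in when it is done.

Besides the shell and the picture viewer there is one more tool, called after "Emit:" as name(argument=value, ...), one argument or row to a line, values as JSON. carry_out: Moves the arm, as the interface text tells. Its arguments: {"type":"object","properties":{"offset":{"type":"array"},"twist":{"type":"array"},"grip":{"type":"number"},"newtons":{"type":"number"}},"required":["offset","twist"]}

```bash
ls; mkdir -p pics; cat > h.py <<'E'
import numpy as np, cv2
from scipy.spatial.transform import Rotation as R
from plant import *
def ray(cam,uv):
    p=camera_params(cam);K=np.array(p["camera_matrix"]);d=np.array(p["dist_coeffs"])
    x,y=cv2.undistortPoints(np.array([[uv]],float),K,d)[0,0]
    v=R.from_quat(p["orientation"]).apply([x,-y,-1.]);return np.array(p["eye"]),v/np.linalg.norm(v)
def atz(cam,uv,z):
    e,v=ray(cam,uv);return e+v*(z-e[2])/v[2]
def proj(cam,X):
    p=camera_params(cam);K=np.array(p["camera_matrix"]);d=np.array(p["dist_coeffs"])
    c=R.from_quat(p["orientation"]).inv().apply(np.atleast_2d(X)-p["eye"])*[1,-1,-1]
    return cv2.projectPoints(c,np.zeros(3),np.zeros(3),K,d)[0][:,0]
def tri(a,b):
    (e,v),(f,w)=ray("top",a),ray("side",b)
    s=np.linalg.lstsq(np.c_[v,-w],f-e,rcond=None)[0];P,Q=e+s[0]*v,f+s[1]*w
    return (P+Q)/2,np.linalg.norm(P-Q)
E
python3 - <<'E'
from h import *
s=get_state();print({k:np.round(v,3) for k,v in s.items()})
for c in("top","side"):
    p=camera_params(c);print(c,np.round(p["eye"],3),np.round(p["orientation"],3),p["camera_matrix"],p["dist_coeffs"])
    im=cv2.cvtColor(snapshot(c),cv2.COLOR_RGB2BGR);cv2.imwrite(f"pics/{c}0.png",im)
    cv2.imwrite(f"pics/{c}0b.png",cv2.resize(im,(800,600),interpolation=cv2.INTER_CUBIC))
print(R.from_quat(s["eef_rot"]).as_matrix().round(3))
print([a for a in dir(r) if a[0]!='_'])
E
```

```text
pics
{'clock': np.float64(0.0), 'q': array([ 1.183,  0.69 , -0.195,  1.566,  0.157,  0.902, -0.215]), 'qd': array([-0.001,  0.   ,  0.   ,  0.001, -0.001, -0.001, -0.   ]), 'joint_torque': array([-0.0000e+00, -5.2756e+01, -1.2670e+00, -1.5343e+01, -5.3000e-02,
        7.0000e-03,  0.0000e+00]), 'tool_pos': array([ 0.256, -0.57 ,  0.238]), 'eef_rot': array([-0.593,  0.385, -0.384,  0.594]), 'contact_force': array([-0.529, -0.962,  0.342]), 'moment': array([ 0.001, -0.019,  0.035]), 'opening': np.float64(1.001)}
top [0.309 0.018 1.64 ] [ 0.043 -0.057 -0.698  0.712] [[420.18342185   0.         273.36155536]
 [  0.         420.18342185 213.43982081]
 [  0.           0.           1.        ]] [-0.03678348  0.          0.          0.          0.        ]
side [ 0.352 -0.814  0.843] [ 0.416 -0.045 -0.116  0.901] [[387.53256686   0.         279.94678883]
 [  0.         387.53256686 209.93685078]
 [  0.           0.           1.        ]] [-0.04678099  0.          0.          0.          0.        ]
[[ 0.409 -0.001  0.912]
 [-0.912  0.002  0.409]
 [-0.002 -1.    -0.   ]]
['Unreachable', 'grip_point_offset']
```

View pics/top0b.png

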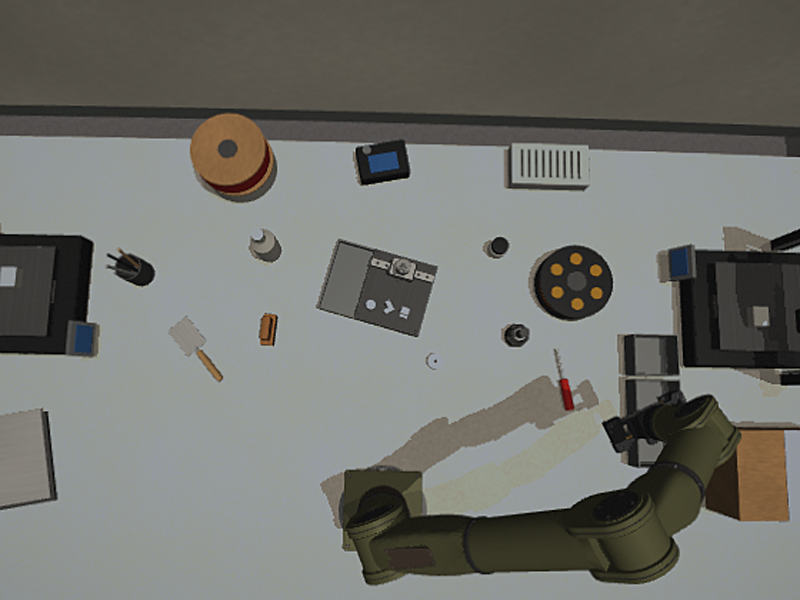

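View pics/side0b.png

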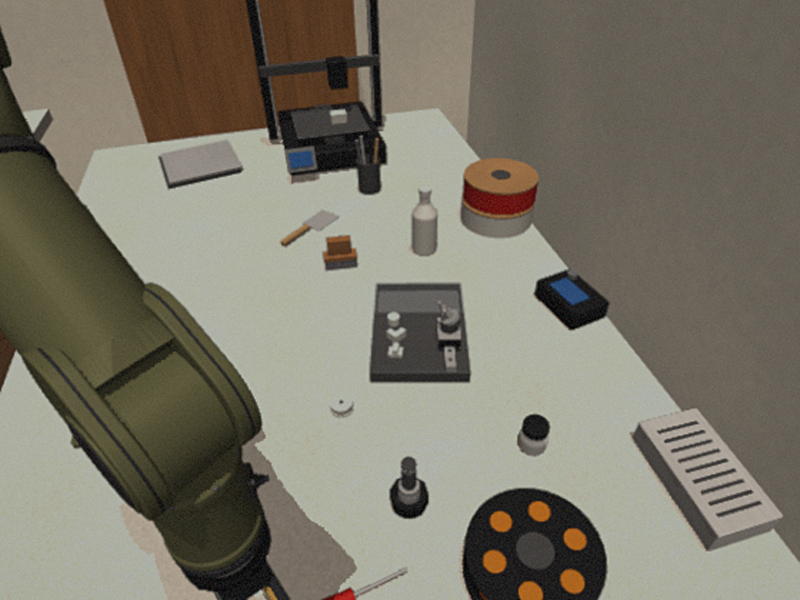

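```bash
cat >> h.py <<'E'
def comp(src,out,big,small):
    im=cv2.imread(src) if isinstance(src,str) else src
    def cr(b,W,H):
        x,y,w,h=b;c=cv2.resize(im[y:y+h,x:x+w],(W,H),interpolation=cv2.INTER_CUBIC)
        for i in range(0,w,10):cv2.putText(c,str(x+i),(i*W//w,9),0,.32,(0,0,255));cv2.line(c,(i*W//w,10),(i*W//w,15),(0,0,255))
        for i in range(0,h,10):cv2.putText(c,str(y+i),(0,i*H//h+4),0,.32,(0,0,255));cv2.line(c,(20,i*H//h),(26,i*H//h),(0,0,255))
        return c
    a=cr(big,540,600);b=np.vstack([cr(s,260,600//len(small)) for s in small])
    cv2.imwrite(out,np.hstack([a,b]))
E
python3 - <<'E'
from h import *
comp("pics/top0.png","pics/topc.png",(220,160,90,100),[(168,212,39,45),(341,215,39,45)])
comp("pics/side0.png","pics/sidec.png",(255,190,81,90),[(218,155,39,45),(260,315,39,45)])
E
```

```text
(no output)
```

View pics/topc.png

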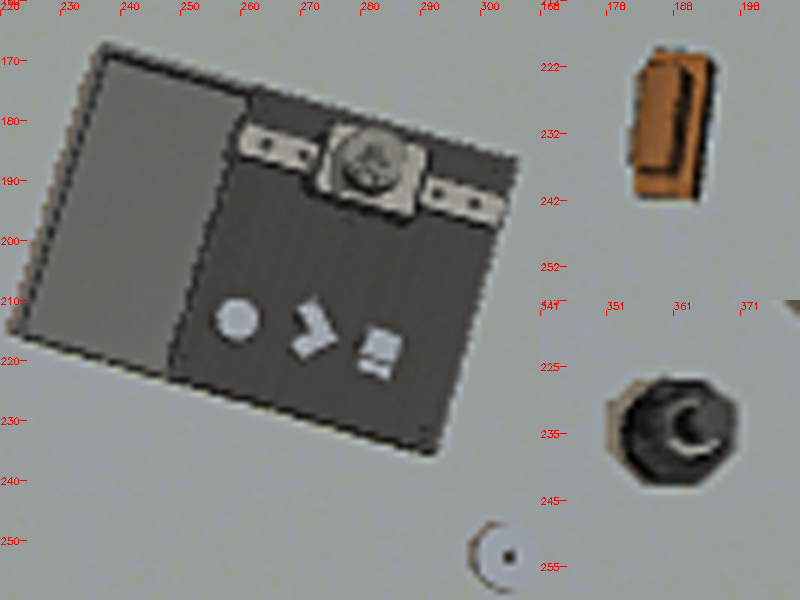

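View pics/sidec.png

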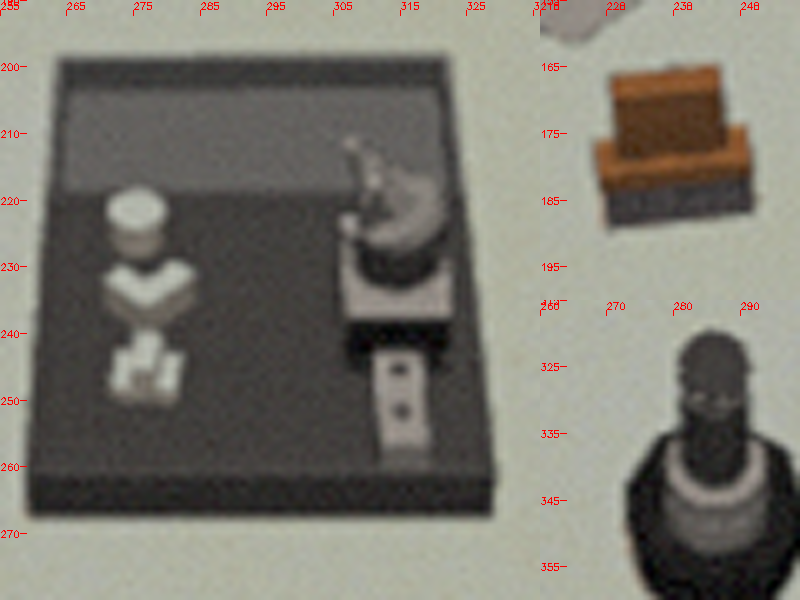

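```bash
cat > m.py <<'E'
from h import *
from scipy.optimize import least_squares
def fit(obs,x0,zf=False):
    C=[o[0] for o in obs];L=np.array([o[1] for o in obs],float)/1000;U=np.array([o[2] for o in obs],float)
    def X(p):return R.from_euler('z',p[2]).apply(L)+[p[0],p[1],p[3]]
    f=lambda p:np.concatenate([(proj(c,x)[0]-u) for c,x,u in zip(C,X(p),U)])
    s=least_squares(f,x0,loss='soft_l1');print(s.x[:2].round(4),np.degrees(s.x[2]).round(2),"z",s.x[3].round(4),"rms",np.sqrt((s.fun**2).mean()).round(2));print(s.fun.reshape(-1,2).round(1).tolist());return s.x
t,s="top","side"
J=fit([(t,(100,-90,30),(306.2,186.2)),(t,(-100,-90,30),(292.8,235.8)),(t,(100,90,30),(262,174.7)),(t,(-100,90,30),(248,223)),
(t,(105,200,28),(237.5,167.5)),(t,(-105,200,28),(221.3,215.5)),
(s,(100,-90,30),(328.8,261.2)),(s,(-100,-90,30),(259.5,261.2)),(s,(-100,90,30),(262.8,218.5)),(s,(-105,200,28),(264,199)),(s,(105,200,28),(322,199)),
(s,(-100,-90,0),(259.2,267.2)),(s,(100,-90,0),(329,267.2))],[.45,.0,-.2,0])
B=fit([(t,(30,11,85),(183.7,221.3)),(t,(30,-11,85),(190.8,221.9)),(t,(-30,-11,85),(189.6,237.8)),(t,(-30,11,85),(182.7,236.9)),
(t,(42,-17,40),(194.4,219.9)),(t,(-42,-17,40),(191.5,242)),
(s,(-30,11,85),(228.8,166.2)),(s,(-30,-11,85),(229.5,169.7)),(s,(30,-11,85),(245.3,168.8)),(s,(30,11,85),(244.4,164.9)),
(s,(-40,-15,0),(228,189.2)),(s,(40,-15,0),(249.8,186.8))],[.4,.33,-.1,0])
print("coupler top",tri((366.2,233.8),(286,322.5)),"side z .055",atz(s,(286.2,340.5),.055),"stand",atz(t,(362,234.8),.030),atz(t,(366.2,233.8),.115))
Rj=R.from_euler('z',J[2]);Pj=np.array([J[0],J[1],0])
for n,uv in dict(c=(259.5,213),a=(272.2,214.8),b=(283.4,218.6)).items():
    x=atz(t,uv,.03+.018);print(n,x.round(3),"jig",Rj.inv().apply(x-Pj).round(3))
Rn=Rj*R.from_euler('y',-30,degrees=True);Pn=Pj+Rj.apply([.06,0,.098])
for l in [(0,0,0),(0,0,.044),(0,.011,.0235),(0,-.011,.0235)]:
    x=Pn+Rn.apply(l);print(l,x.round(4),proj(t,x)[0].round(1),proj(s,x)[0].round(1))
E
python3 m.py
```

```text
[ 0.579  -0.0274] -14.69 z -0.0012 rms 1.34
[[0.2, -0.5], [0.1, -1.1], [0.2, -1.3], [-0.0, -1.0], [-1.8, -2.7], [-1.0, 0.1], [0.6, 0.3], [-1.6, 0.7], [-2.0, 0.4], [-3.2, -1.4], [1.2, -1.9], [-0.7, 1.7], [-0.3, 1.3]]
[0.4684 0.3096] -4.25 z -0.0003 rms 0.79
[[0.9, -0.8], [-0.3, -0.8], [-1.0, -0.7], [-0.1, -0.4], [0.1, -0.3], [0.4, -0.6], [-1.6, 0.2], [-1.8, 0.2], [-0.3, -0.9], [-0.1, -0.5], [-0.6, 1.3], [-0.2, 1.0]]
coupler top (array([ 0.46543085, -0.35287449,  0.11481709]), np.float64(0.010940567664515701)) side z .055 [ 0.46904824 -0.36043009  0.055     ] stand [ 0.46413342 -0.35648934  0.03      ] [ 0.45993126 -0.35227914  0.115     ]
c [0.538 0.041 0.048] jig [-0.057  0.056  0.048]
a [ 0.532 -0.008  0.048] jig [-0.05   0.007  0.048]
b [ 0.519 -0.051  0.048] jig [-0.052 -0.038  0.048]
(0, 0, 0) [ 0.637  -0.0426  0.098 ] [282.3 185.5] [314.2 221.6]
(0, 0, 0.044) [ 0.6157 -0.037   0.1361] [281.1 189. ] [306.9 211.5]
(0, 0.011, 0.0235) [ 0.6284 -0.029   0.1184] [278.8 186.6] [310.1 213.7]
(0, -0.011, 0.0235) [ 0.6229 -0.0502  0.1184] [284.5 188.2] [310.6 218.8]
```

Emit:
carry_out(
  offset=[
    [0.03, 0.04, 0],
    [0.03, 0.04, 0],
    [0.03, 0.04, 0],
    [0.03, 0.04, 0],
    [0.03, 0.04, 0],
    [0.03, 0.04, 0],
    [0.03, 0.04, 0],
    [0.024, 0.04, 0],
  ],
  twist=[-3.5, -3.5, -3.5, -3.5, -3.5, -3.5, -3.5, -4],
)

```text
clock: 1.1
tool_pos: [0.4909, -0.2486, 0.2385]
eef_rot: [-0.48, 0.519, -0.519, 0.48]
contact_force: [-0.1, -0.6, 0.1]
opening: 0.998
```

Emit:
carry_out(
  offset=[
    [-0.003, 0.06, 0],
    [-0.003, 0.06, 0],
    [-0.003, 0.06, 0],
    [-0.003, 0.06, 0],
    [-0.003, 0.06, 0],
    [-0.003, 0.06, 0],
    [-0.003, 0.06, 0],
    [-0.003, 0.06, 0],
  ],
  twist=[0, 0, 0, 0, 0, 0, 0, 0],
)

```text
clock: 2.1
tool_pos: [0.4654, 0.2316, 0.2386]
eef_rot: [0.481, -0.518, 0.519, -0.481]
contact_force: [1.3, 0.3, -0.1]
opening: 0.997
```

Emit:
carry_out(
  offset=[
    [0.001, 0.04, 0],
    [0.001, 0.038, 0],
    [0, 0, -0.05],
    [0, 0, -0.05],
    [0, 0, -0.05],
    [0, 0, -0.034],
    [0, 0, 0],
  ],
  twist=[0, 0, 0, 0, 0, 0, 0],
)

```text
clock: 2.98
tool_pos: [0.466, 0.3066, 0.0524]
eef_rot: [-0.483, 0.519, -0.518, 0.479]
contact_force: [0.2, 0.8, 1.3]
opening: 0.998
```

```bash
python3 - <<'E'
from h import *
print(get_state()["tool_pos"],get_state()["contact_force"])
im=cv2.cvtColor(snapshot("side"),cv2.COLOR_RGB2BGR)
cv2.imwrite("pics/s1.png",cv2.resize(im[120:240,170:330],(800,600),interpolation=cv2.INTER_CUBIC))
E
```

```text
[0.46601537 0.30663517 0.05238351] [0.20328447 0.83850621 1.30279556]
```

View pics/s1.png

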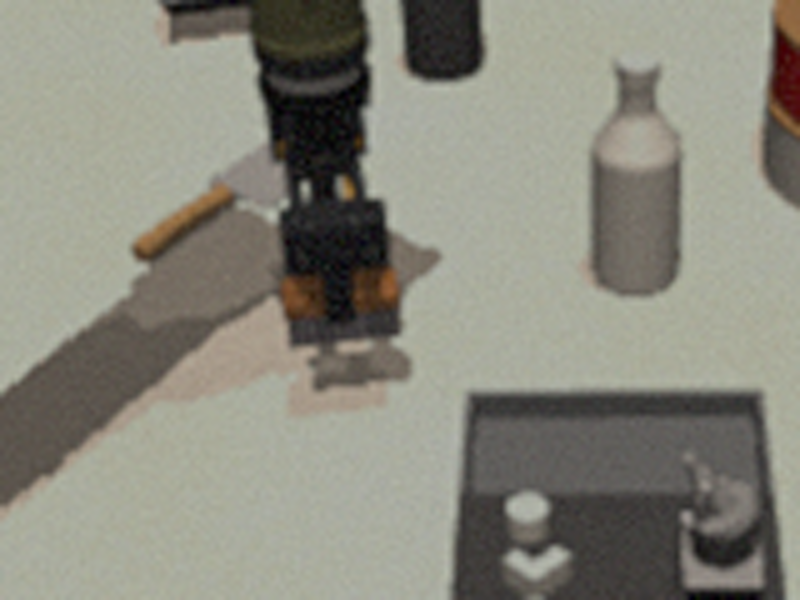

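Emit:
carry_out(
  offset=[
    [0, 0, 0],
    [0, 0, 0],
    [0, 0, 0],
    [0, 0, 0],
    [0, 0, 0.03],
    [0, 0, 0.05],
    [0, 0, 0.02],
  ],
  twist=[0, 0, 0, 0, 0, 0, 0],
  grip=0.0,
  newtons=35,
)

```text
clock: 3.9
tool_pos: [0.469, 0.3084, 0.1574]
eef_rot: [0.479, -0.518, 0.519, -0.482]
contact_force: [0.8, 1.2, 0.2]
opening: 0.228
```

Emit:
carry_out(
  offset=[
    [0.005, -0.057, 0],
    [0.005, -0.057, 0],
    [0.005, -0.057, 0],
    [0.006, -0.057, 0],
    [0.006, -0.057, 0],
    [0.006, -0.057, 0],
    [0.006, -0.058, 0],
    [0, 0, -0.05],
  ],
  twist=[-1.5, -1.5, -1.5, -1.5, -1.5, -1.5, -1.4, 0],
)

```text
clock: 4.9
tool_pos: [0.5101, -0.0998, 0.107]
eef_rot: [0.427, -0.559, 0.566, -0.43]
contact_force: [0.9, 0.4, -1.4]
opening: 0.006
```

```bash
python3 - <<'E'
from h import *
s=get_state();print(s["tool_pos"],np.degrees(np.arctan2(*R.from_quat(s["eef_rot"]).as_matrix()[[1,0],0])))
im=cv2.cvtColor(snapshot("side"),cv2.COLOR_RGB2BGR)
im2=cv2.cvtColor(snapshot("top"),cv2.COLOR_RGB2BGR)
cv2.imwrite("pics/s2.png",np.hstack([cv2.resize(im[180:280,240:340],(400,400),interpolation=cv2.INTER_CUBIC),cv2.resize(im2[150:250,215:315],(400,400),interpolation=cv2.INTER_CUBIC)]))
E
```

```text
[ 0.51006418 -0.09984012  0.10696393] -105.35510469444385
```

View pics/s2.png

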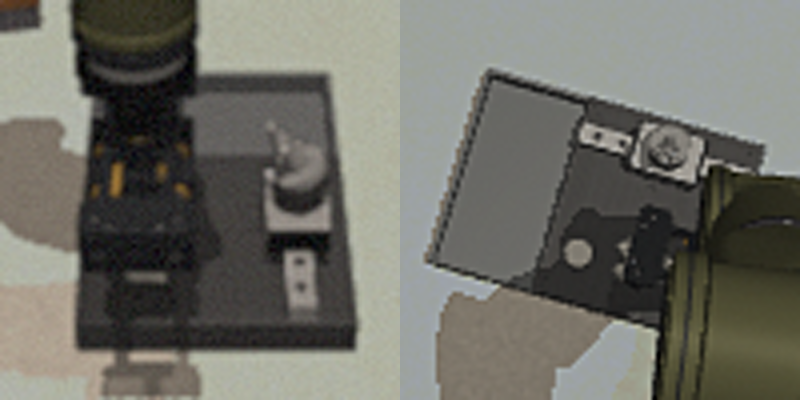

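```bash
python3 - <<'E'
from h import *
im=cv2.cvtColor(snapshot("side"),cv2.COLOR_RGB2BGR)
im2=cv2.cvtColor(snapshot("top"),cv2.COLOR_RGB2BGR)
a=cv2.imread("pics/side0.png");b=cv2.imread("pics/top0.png")
c=lambda i,x,y:cv2.resize(i[y:y+50,x:x+66],(400,300),interpolation=cv2.INTER_CUBIC)
cv2.imwrite("pics/s3.png",np.vstack([np.hstack([c(im,205,150),c(a,205,150)]),np.hstack([c(im2,155,205),c(b,155,205)])]))
E
```

```text
(no output)
```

View pics/s3.png

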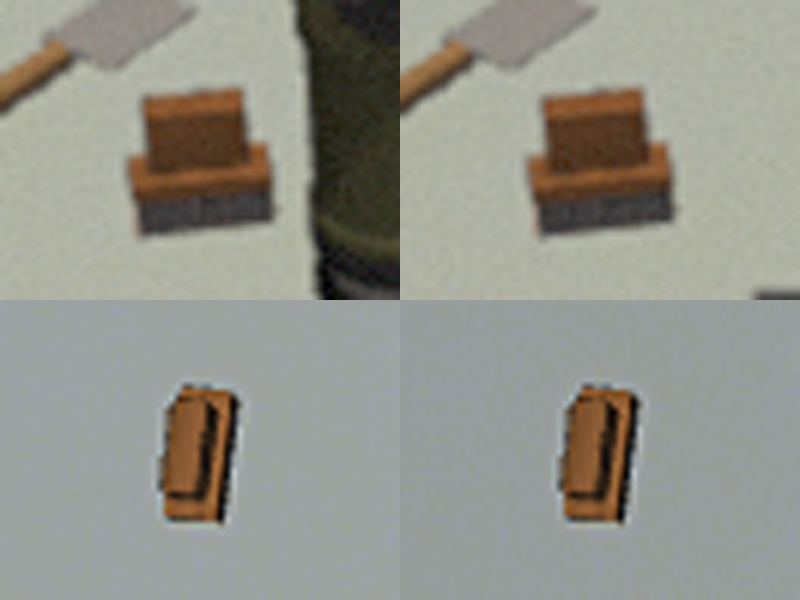

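The brush is untouched: both views match the first pictures, so the fingers had simply not finished closing. I'll go back and grip for longer.

Emit:
carry_out(
  offset=[
    [0, 0, 0.05],
    [-0.006, 0.058, 0],
    [-0.006, 0.058, 0],
    [-0.006, 0.058, 0],
    [-0.006, 0.058, 0],
    [-0.006, 0.058, 0],
    [-0.006, 0.058, 0],
    [-0.006, 0.058, 0],
  ],
  twist=[0, 1.5, 1.5, 1.5, 1.5, 1.5, 1.5, 1.8],
  grip=0.055,
)

```text
clock: 6.1
tool_pos: [0.4641, 0.3174, 0.1572]
eef_rot: [-0.482, 0.516, -0.516, 0.485]
contact_force: [1.0, 0.2, 0.0]
opening: 0.622
```

Emit:
carry_out(
  offset=[
    [0, 0, 0],
    [0, 0, -0.03],
    [0, 0, -0.04],
    [0, 0, -0.035],
    [0, 0, 0],
  ],
  twist=[0, 0, 0, 0, 0],
)

```text
clock: 6.72
tool_pos: [0.4636, 0.3129, 0.0494]
eef_rot: [-0.484, 0.517, -0.517, 0.481]
contact_force: [0.5, 0.7, -1.1]
opening: 0.623
```

Emit:
carry_out(
  offset=[
    [0, 0, 0],
    [0, 0, 0],
    [0, 0, 0],
    [0, 0, 0],
    [0, 0, 0],
    [0, 0, 0],
  ],
  twist=[0, 0, 0, 0, 0, 0],
  grip=0.0,
  newtons=35,
)

```text
clock: 7.48
tool_pos: [0.4654, 0.3142, 0.0505]
eef_rot: [0.482, -0.517, 0.517, -0.483]
contact_force: [-0.8, -0.0, 6.5]
opening: 0.252
```

Emit:
carry_out(
  offset=[
    [0, 0, 0],
    [0, 0, 0],
    [0, 0, 0.02],
    [0, 0, 0.04],
    [0, 0, 0.04],
    [0, 0, 0],
  ],
  twist=[0, 0, 0, 0, 0, 0],
)

```text
clock: 8.22
tool_pos: [0.4665, 0.3147, 0.1523]
eef_rot: [0.481, -0.517, 0.517, -0.484]
contact_force: [0.3, 0.3, -1.8]
opening: 0.248
```

Emit:
carry_out(
  offset=[
    [0.006, -0.058, 0],
    [0.006, -0.058, 0],
    [0.006, -0.058, 0],
    [0.006, -0.058, 0],
    [0.006, -0.058, 0],
    [0.006, -0.058, 0],
    [0.006, -0.059, 0],
    [0, 0, 0],
  ],
  twist=[-1.5, -1.5, -1.5, -1.5, -1.5, -1.5, -1.5, 0],
)

```text
clock: 9.22
tool_pos: [0.5056, -0.1001, 0.1486]
eef_rot: [0.431, -0.561, 0.562, -0.429]
contact_force: [-0.1, 1.4, -0.9]
opening: 0.249
```

Emit:
carry_out(
  offset=[
    [0, 0, -0.03],
    [0, 0, -0.025],
    [0, 0, -0.01],
    [0, 0, 0],
    [0, 0, 0],
  ],
  twist=[0, 0, 0, 0, 0],
)

```text
clock: 9.85
tool_pos: [0.5073, -0.093, 0.0853]
eef_rot: [0.433, -0.559, 0.559, -0.434]
contact_force: [0.5, 0.7, -1.5]
opening: 0.252
```

Emit:
carry_out(
  offset=[
    [0, 0, -0.003],
    [0.005, 0.02, 0],
    [0.005, 0.02, 0],
    [0.006, 0.023, 0],
    [0.006, 0.023, 0],
    [0.006, 0.023, 0],
    [0.006, 0.023, 0],
    [0.006, 0.023, 0],
  ],
  twist=[0, 0, 0, 0, 0, 0, 0, 0],
)

```text
clock: 10.85
tool_pos: [0.5473, 0.0625, 0.0822]
eef_rot: [0.433, -0.559, 0.559, -0.433]
contact_force: [0.8, -0.3, -1.1]
opening: 0.25
```

Emit:
carry_out(
  offset=[
    [0.006, 0.023, 0],
    [0.003, 0.011, 0],
    [0, 0, 0],
    [0, 0, 0.03],
    [-0.01, 0.01, 0.04],
    [-0.03, 0.04, 0],
    [-0.03, 0.05, 0],
    [0, 0, 0],
  ],
  twist=[0, 0, 0, 0, 0, 0, 0, 0],
)

```text
clock: 11.85
tool_pos: [0.4827, 0.1998, 0.1518]
eef_rot: [-0.436, 0.558, -0.556, 0.435]
contact_force: [1.2, -1.5, -1.7]
opening: 0.253
```

```bash
python3 - <<'E'
from h import *
s=get_state();print(s["tool_pos"],s["opening"])
im=cv2.cvtColor(snapshot("side"),cv2.COLOR_RGB2BGR)
im2=cv2.cvtColor(snapshot("top"),cv2.COLOR_RGB2BGR)
cv2.imwrite("pics/s4.png",np.hstack([cv2.resize(im[150:280,230:340],(400,473),interpolation=cv2.INTER_CUBIC),cv2.resize(im2[140:270,205:315],(400,473),interpolation=cv2.INTER_CUBIC)]))
E
```

```text
[0.48267952 0.19975974 0.15177232] 0.25266381612221667
```

View pics/s4.png

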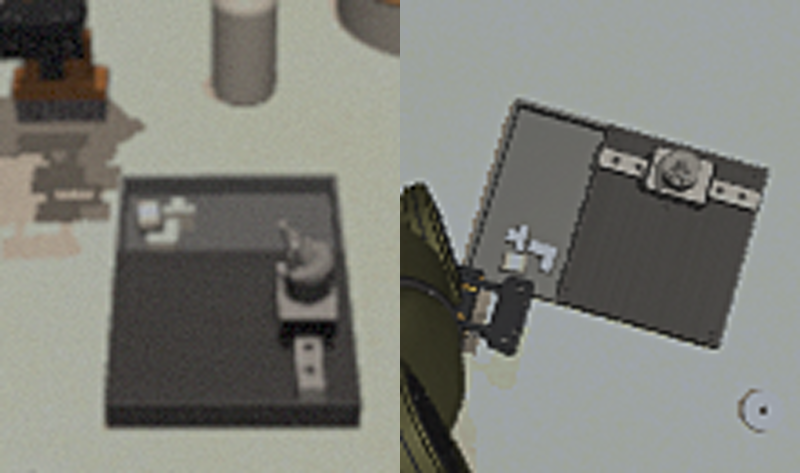

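All three scraps lie in the tray and the plate is clear. Next I set the brush down.

Emit:
carry_out(
  offset=[
    [-0.014, 0.035, 0],
    [-0.014, 0.035, 0],
    [0, 0, -0.04],
    [0, 0, -0.035],
    [0, 0, -0.018],
    [0, 0, -0.005],
    [0, 0, 0],
    [0, 0, 0],
  ],
  twist=[0, 0, 0, 0, 0, 0, 0, 0],
)

```text
clock: 12.95
tool_pos: [0.4588, 0.2655, 0.0546]
eef_rot: [0.432, -0.559, 0.559, -0.433]
contact_force: [0.2, -0.3, -0.5]
opening: 0.251
```

Emit:
carry_out(
  offset=[
    [0, 0, -0.002],
    [0, 0, -0.002],
    [0, 0, -0.001],
    [0, 0, 0],
  ],
  twist=[0, 0, 0, 0],
)

```text
clock: 13.45
tool_pos: [0.4585, 0.267, 0.05]
eef_rot: [-0.432, 0.559, -0.559, 0.434]
contact_force: [-1.1, 1.5, 10.4]
opening: 0.251
```

Emit:
carry_out(
  offset=[
    [0, 0, 0],
    [0, 0, 0],
    [0, 0, 0],
    [0, 0, 0],
    [0, 0, 0.03],
    [0, 0, 0.06],
    [0, 0, 0.06],
    [0, -0.02, 0],
  ],
  twist=[0, 0, 0, 0, 0, 0, 0, 0],
  grip=0.055,
)

```text
clock: 14.45
tool_pos: [0.4604, 0.2484, 0.2028]
eef_rot: [0.43, -0.558, 0.558, -0.438]
contact_force: [0.6, -0.6, -0.7]
opening: 0.621
```

Emit:
carry_out(
  offset=[
    [0.001, -0.06, 0],
    [0.001, -0.06, 0],
    [0.001, -0.06, 0],
    [0.001, -0.06, 0],
    [0.001, -0.06, 0],
    [0.001, -0.06, 0],
    [0, -0.06, 0],
    [0, 0, 0],
  ],
  twist=[0, 0, 0, 0, 0, 0, 0, 0],
)

```text
clock: 15.45
tool_pos: [0.4617, -0.1808, 0.1979]
eef_rot: [0.431, -0.561, 0.562, -0.429]
contact_force: [-0.7, 1.6, -0.6]
opening: 0.623
```

```bash
sed -i 's/(105,200,28)/(100,195,28)/g;s/(-105,200,28)/(-100,195,28)/g' m.py; python3 m.py | head -2; python3 - <<'E'
from h import *
s=get_state();print(s["tool_pos"],s["opening"])
im=cv2.cvtColor(snapshot("side"),cv2.COLOR_RGB2BGR)
im2=cv2.cvtColor(snapshot("top"),cv2.COLOR_RGB2BGR)
for n,i in(("s",im),("t",im2)):cv2.imwrite(f"pics/f5{n}.png",i)
c=lambda i,x,y:cv2.resize(i[y:y+50,x:x+66],(400,300),interpolation=cv2.INTER_CUBIC)
cv2.imwrite("pics/s5.png",np.vstack([np.hstack([c(im,205,150),c(im,255,310)]),np.hstack([c(im2,155,205),c(im2,330,210)])]))
E
```

```text
[ 0.5793 -0.0267] -14.81 z -0.0012 rms 0.97
[[0.1, -0.5], [-0.1, -1.1], [0.1, -1.4], [-0.2, -1.1], [-1.0, -1.3], [0.4, -1.0], [0.6, 0.1], [-1.6, 0.4], [-1.9, 0.2], [-1.6, -0.7], [-0.1, -1.1], [-0.7, 1.5], [-0.3, 1.2]]
[ 0.46171948 -0.18079728  0.19790379] 0.6228169469000632
```

View pics/s5.png

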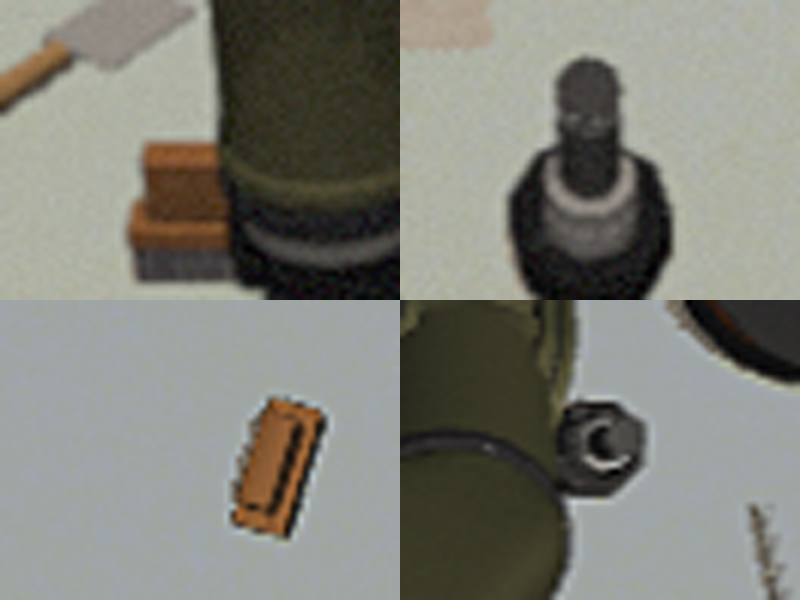

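```bash
python3 - <<'E'
from h import *
print(tri((366.3,233.5),(286,324.1)))
print(atz("side",(286,324.1),.115),atz("top",(366.3,233.5),.115))
# sleeve shoulder ring, side
print(atz("side",(255+190/6.06,310+180/6),.055))
E
```

```text
(array([ 0.46601279, -0.35415418,  0.11070664]), np.float64(0.00906622329599156))
[ 0.46989489 -0.35684109  0.115     ] [ 0.46104214 -0.35266296  0.115     ]
[ 0.46970604 -0.35930558  0.055     ]
```

Emit:
carry_out(
  offset=[
    [0.002, -0.06, 0],
    [0.001, -0.06, 0],
    [0, -0.055, 0],
    [0, 0, 0],
    [0, 0, -0.04],
    [0, 0, -0.045],
    [0, 0, -0.035],
    [0, 0, 0],
  ],
  twist=[0, 0, 0, 0, 0, 0, 0, 0],
)

```text
clock: 16.55
tool_pos: [0.466, -0.3447, 0.0763]
eef_rot: [-0.435, 0.561, -0.555, 0.434]
contact_force: [-0.3, 0.2, 1.1]
opening: 0.63
```

```bash
python3 - <<'E'
from h import *
s=get_state();print(s["tool_pos"],s["opening"],s["contact_force"])
im=cv2.cvtColor(snapshot("side"),cv2.COLOR_RGB2BGR)
cv2.imwrite("pics/f6.png",im)
im2=cv2.cvtColor(snapshot("top"),cv2.COLOR_RGB2BGR)
c=lambda i,x,y:cv2.resize(i[y:y+90,x:x+60],(400,600),interpolation=cv2.INTER_CUBIC)
cv2.imwrite("pics/s6.png",np.hstack([c(im,255,280),c(im2,335,190)]))
print(proj("side",[s["tool_pos"],s["tool_pos"]+[0,0,.019]]))
E
```

```text
[ 0.46603186 -0.34470358  0.07630074] 0.6300513741300645 [-0.31127094  0.19344426  1.09934655]
[[283.03967434 329.65323083]
 [282.94646831 324.89992292]]
```

View pics/s6.png

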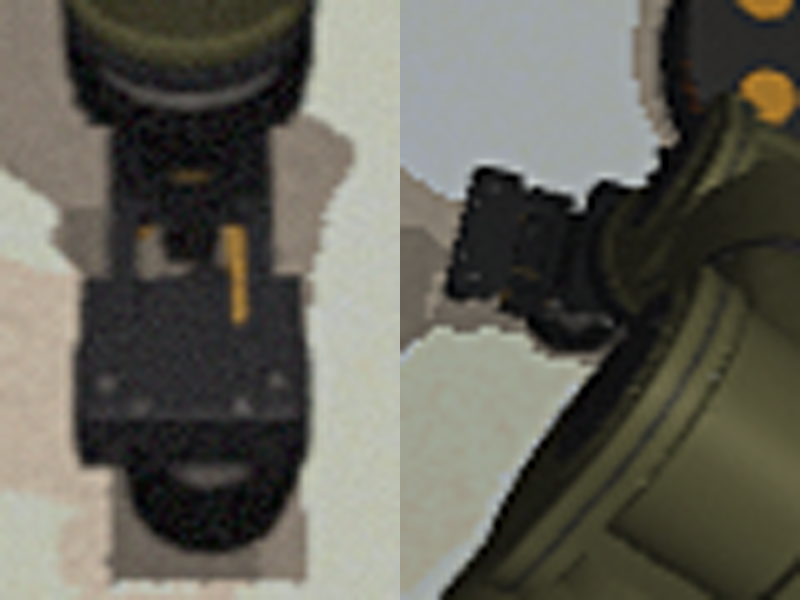

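Emit:
carry_out(
  offset=[
    [0.004, -0.006, 0],
    [0, -0.005, -0.002],
    [0, 0, 0],
  ],
  twist=[0, 0, 0],
)

```text
clock: 17.02
tool_pos: [0.4709, -0.3613, 0.0773]
eef_rot: [0.433, -0.559, 0.56, -0.433]
contact_force: [-0.7, -0.3, 0.3]
opening: 0.623
```

Emit:
carry_out(
  offset=[
    [0, 0, 0],
    [0, 0, 0],
    [0, 0, 0],
    [0, 0, 0],
    [0, 0, 0],
  ],
  twist=[0, 0, 0, 0, 0],
  grip=0.0,
  newtons=15,
)

```text
clock: 17.65
tool_pos: [0.471, -0.36, 0.0767]
eef_rot: [-0.433, 0.559, -0.559, 0.433]
contact_force: [-0.1, 0.9, 0.0]
opening: 0.267
```

Emit:
carry_out(
  offset=[
    [0, 0, 0.01],
    [0, 0, 0.006],
    [0, 0, 0],
  ],
  twist=[0, 0, 0],
)

```text
clock: 18.02
tool_pos: [0.4711, -0.3605, 0.0934]
eef_rot: [0.433, -0.559, 0.559, -0.433]
contact_force: [0.5, 0.7, -2.3]
opening: 0.27
```

Emit:
carry_out(
  offset=[
    [-0.0024, 0.0006, 0],
    [-0.007, 0.002, 0.001],
    [-0.007, 0.002, 0.0007],
    [-0.007, 0.002, 0],
    [-0.007, 0.002, -0.001],
    [-0.007, 0.0018, -0.0014],
    [-0.007, 0.0018, -0.002],
    [0, 0, 0],
  ],
  twist=[0, 0, 0, 0, 0, 0, 0, 0],
)

```text
clock: 19.02
tool_pos: [0.4255, -0.348, 0.0899]
eef_rot: [-0.433, 0.559, -0.559, 0.433]
contact_force: [1.2, 0.5, -1.5]
opening: 0.265
```

Emit:
carry_out(
  offset=[
    [0, 0, 0],
    [0, 0, 0],
  ],
  twist=[0, 0],
  newtons=60,
)

```text
clock: 19.27
tool_pos: [0.4262, -0.3483, 0.09]
eef_rot: [-0.433, 0.559, -0.559, 0.433]
contact_force: [-0.2, 0.9, -1.8]
opening: 0.257
```

```bash
python3 - <<'E'
from h import *
s=get_state();print(s["tool_pos"],s["opening"],s["contact_force"],s["moment"])
im=cv2.cvtColor(snapshot("side"),cv2.COLOR_RGB2BGR)
cv2.imwrite("pics/f7.png",im)
c=lambda i,x,y:cv2.resize(i[y:y+75,x:x+100],(800,600),interpolation=cv2.INTER_CUBIC)
cv2.imwrite("pics/s7.png",c(im,230,285))
E
cat > j.py <<'E'
exec(open('m.py').read().split("J=fit")[0])
def fitS(obs,x0):
    return least_squares(lambda p:np.concatenate([proj(s,R.from_euler('z',p[2]).apply(np.array(l)/1000)+[p[0],p[1],0])[0]-u for l,u in obs]),x0)
o=[((100,-90,30),(328.8,261.2)),((-100,-90,30),(259.5,261.2)),((-100,90,30),(262.8,218.5)),((-100,195,28),(264,199)),((100,195,28),(322,199)),((-100,-90,0),(259.2,267.2)),((100,-90,0),(329,267.2)),((38,0,98+38.1),(307.5,211.5))]
f=fitS(o,[.58,-.03,-.26]);print(f.x,np.degrees(f.x[2]));print(f.fun.reshape(-1,2).round(1).tolist())
E
python3 j.py
```

```text
[ 0.42623158 -0.34827606  0.08997567] 0.25708757151950806 [-0.24008189  0.89467547 -1.76627732] [ 0.08711236 -0.05001172  0.06379124]
[ 0.5815681  -0.02683964 -0.26570874] -15.223989446200488
[[1.2, -0.1], [-1.0, -0.2], [-1.0, -0.3], [-0.6, -1.2], [1.1, -1.3], [-0.2, 0.9], [0.3, 1.0], [0.2, -0.2]]
```

View pics/s7.png

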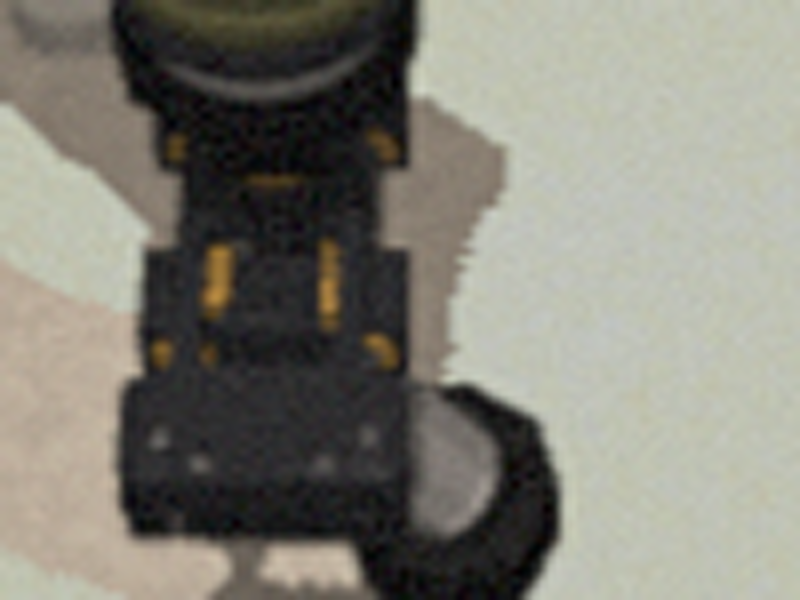

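Emit:
carry_out(
  offset=[
    [0, 0, 0.03],
    [0, 0, 0.05],
    [0, 0, 0.047],
    [0.0227, 0.054, 0],
    [0.0227, 0.054, 0],
    [0.0227, 0.054, 0],
    [0.0227, 0.054, 0],
    [0.0227, 0.054, 0],
  ],
  twist=[0, 0, 0, 0, 0, 0, 0, -0.5],
)

```text
clock: 20.32
tool_pos: [0.54, -0.0768, 0.2169]
eef_rot: [-0.431, 0.561, -0.561, 0.43]
contact_force: [1.3, -1.1, -3.0]
opening: 0.258
```

Emit:
carry_out(
  offset=[
    [0.0227, 0.054, 0],
    [0, 0, 0],
    [0, 0, 0],
  ],
  twist=[0, 0, 0],
)

```text
clock: 20.7
tool_pos: [0.5619, -0.0249, 0.2166]
eef_rot: [0.432, -0.561, 0.561, -0.43]
contact_force: [0.3, -1.1, -2.4]
opening: 0.26
```

```bash
python3 - <<'E'
from h import *
s=get_state();print(s["tool_pos"],s["opening"],s["contact_force"],np.degrees(np.arctan2(*R.from_quat(s["eef_rot"]).as_matrix()[[1,0],0])))
im=cv2.cvtColor(snapshot("side"),cv2.COLOR_RGB2BGR);im2=cv2.cvtColor(snapshot("top"),cv2.COLOR_RGB2BGR)
cv2.imwrite("pics/f8.png",im)
c=lambda i,x,y:cv2.resize(i[y:y+90,x:x+60],(400,600),interpolation=cv2.INTER_CUBIC)
d=c(im,272,162)
for k in range(0,60,10):cv2.putText(d,str(272+k),(int(k*6.667),9),0,.35,(0,0,255))
for k in range(0,90,10):cv2.putText(d,str(162+k),(0,int(k*6.667)+4),0,.35,(0,0,255))
cv2.imwrite("pics/s8.png",np.hstack([d,c(im2,250,140)]))
J=R.from_euler('z',-15,degrees=True)*R.from_euler('y',-30,degrees=True)
G=np.array(s["tool_pos"])+[0,0,.019];M=G-J.apply([0,0,.0897])
print("pred mouth",M.round(4),proj("side",[M,M+J.apply([.017,0,0]),M-J.apply([.017,0,0]),M-J.apply([0,.017,0])]).round(1).tolist(),"tip/pin",)
E
```

```text
[ 0.56185636 -0.0248916   0.21664604] 0.25993408066118223 [ 0.30451933 -1.1254188  -2.372198  ] -104.94325139415545
pred mouth [ 0.6052 -0.0365  0.158 ] [[303.4, 206.0], [308.9, 203.6], [298.0, 208.4], [303.6, 210.1]] tip/pin
```

View pics/s8.png

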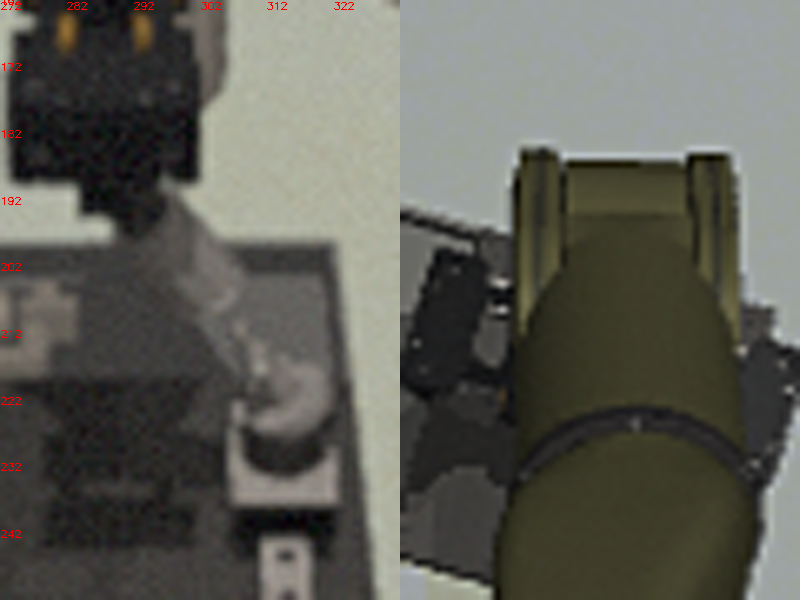

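```bash
python3 - <<'E'
from h import *
Jz=R.from_euler('z',-15,degrees=True)
G=np.array([.56186,-.02489,.23565])
for th in(24,27,30,33,36):
    J=Jz*R.from_euler('y',-th,degrees=True);M=G-J.apply([0,0,.0897])
    P=lambda x,y,z:M+J.apply(np.array([x,y,z])/1000)
    print(th,((proj("side",[P(17,0,0),P(17,0,49),P(-17,0,0),P(-17,0,49)])-[272,162])*6.667).round(0).tolist())
J=Jz*R.from_euler('y',-30,degrees=True);N=np.array([.5816,-.0268,0])+Jz.apply([.06,0,.098])
M=G-J.apply([0,0,.0897])
print("mouth in nipple",J.inv().apply(M-N).round(4),((proj("side",[N+J.apply([0,0,.044]),N+J.apply([0,-.011,.0235]),N+J.apply([0,.011,.0235]),N+J.apply([.019,0,0])])-[272,162])*6.667).round().tolist())
E
```

```text
24 [[227.0, 289.0], [180.0, 203.0], [151.0, 314.0], [103.0, 230.0]]
27 [[236.0, 283.0], [184.0, 200.0], [162.0, 312.0], [108.0, 230.0]]
30 [[246.0, 277.0], [188.0, 196.0], [173.0, 309.0], [114.0, 230.0]]
33 [[255.0, 271.0], [191.0, 192.0], [184.0, 306.0], [120.0, 229.0]]
36 [[263.0, 265.0], [194.0, 188.0], [195.0, 303.0], [125.0, 228.0]]
mouth in nipple [-0.0001 -0.0033  0.0693] [[238.0, 328.0], [262.0, 377.0], [260.0, 343.0], [327.0, 379.0]]
```

Emit:
carry_out(
  offset=[
    [0.0009, 0.0032, 0],
    [0.005, -0.0013, -0.009],
    [0.0048, -0.0013, -0.0085],
    [0.0024, -0.0006, -0.0043],
    [0.0024, -0.0006, -0.0043],
    [0.0024, -0.0006, -0.0043],
    [0, 0, 0],
  ],
  twist=[0, 0, 0, 0, 0, 0, 0],
)

```text
clock: 21.68
tool_pos: [0.5806, -0.0253, 0.1863]
eef_rot: [-0.431, 0.561, -0.561, 0.431]
contact_force: [-0.1, 0.1, -2.8]
opening: 0.257
```

Emit:
carry_out(
  offset=[
    [0.002, -0.0008, -0.0043],
    [0.0024, -0.0006, -0.0043],
    [0, 0, 0],
  ],
  twist=[0, 0, 0],
)

```text
clock: 22.05
tool_pos: [0.585, -0.0267, 0.1776]
eef_rot: [-0.431, 0.561, -0.561, 0.431]
contact_force: [-0.3, -0.3, -3.1]
opening: 0.263
```

Emit:
carry_out(
  offset=[
    [0.0014, -0.0004, -0.0026],
    [0, 0, 0],
  ],
  twist=[0, 0],
)

```text
clock: 22.3
tool_pos: [0.5856, -0.0268, 0.1753]
eef_rot: [-0.431, 0.561, -0.56, 0.43]
contact_force: [-2.0, 0.7, -0.5]
opening: 0.258
```

Emit:
carry_out(
  offset=[
    [0.0014, -0.0004, -0.0026],
    [0.0014, -0.0004, -0.0026],
    [0, 0, 0],
  ],
  twist=[0, 0, 0],
)

```text
clock: 22.68
tool_pos: [0.5894, -0.0278, 0.1698]
eef_rot: [0.431, -0.561, 0.561, -0.431]
contact_force: [0.2, 1.0, -5.2]
opening: 0.257
```

Emit:
carry_out(
  offset=[
    [0.0014, -0.0004, -0.0026],
    [0.0014, -0.0004, -0.0026],
    [0, 0, 0],
  ],
  twist=[0, 0, 0],
)

```text
clock: 23.05
tool_pos: [0.5928, -0.0287, 0.1645]
eef_rot: [0.43, -0.56, 0.561, -0.431]
contact_force: [0.4, 0.6, -7.6]
opening: 0.259
```

Emit:
carry_out(
  offset=[
    [0.0014, -0.0004, -0.0026],
    [0.0014, -0.0004, -0.0026],
    [0, 0, 0],
  ],
  twist=[0, 0, 0],
)

```text
clock: 23.42
tool_pos: [0.5947, -0.0293, 0.1601]
eef_rot: [-0.431, 0.561, -0.561, 0.431]
contact_force: [-2.7, 0.9, 2.8]
opening: 0.258
```

Emit:
carry_out(
  offset=[
    [0.0014, -0.0004, -0.0026],
    [0.0008, -0.0002, -0.0013],
    [0, 0, 0],
    [0, 0, 0],
  ],
  twist=[0, 0, 0, 0],
)

```text
clock: 23.92
tool_pos: [0.5964, -0.0298, 0.1569]
eef_rot: [-0.431, 0.561, -0.56, 0.431]
contact_force: [-6.9, 1.5, 11.7]
opening: 0.254
```

Emit:
carry_out(
  offset=[
    [0.0007, -0.0002, -0.0013],
    [0, 0, 0],
    [0, 0, 0],
    [0, 0, 0],
  ],
  twist=[0, 0, 0, 0],
)

```text
clock: 24.42
tool_pos: [0.5965, -0.0297, 0.1566]
eef_rot: [-0.431, 0.561, -0.56, 0.43]
contact_force: [-10.7, 3.1, 20.3]
opening: 0.259
```

```bash
python3 - <<'E'
from h import *
s=get_state();print(s["clock"],s["tool_pos"],s["opening"],s["contact_force"])
im=cv2.cvtColor(snapshot("side"),cv2.COLOR_RGB2BGR)
c=lambda i,x,y,w,h,W,H:cv2.resize(i[y:y+h,x:x+w],(W,H),interpolation=cv2.INTER_CUBIC)
cv2.imwrite("pics/s9.png",np.hstack([c(im,280,180,50,75,400,600),c(im,200,140,130,195,400,600)]))
Jz=R.from_euler('z',-15,degrees=True);J=Jz*R.from_euler('y',-30,degrees=True);N=np.array([.5816,-.0268,0])+Jz.apply([.06,0,.098])
print(((proj("side",[N+J.apply(np.array(p)/1000) for p in[(19,0,0),(-19,0,0),(17,0,0),(17,0,49),(-17,0,0),(-17,0,49)]])-[280,180])*8).round().tolist())
E
```

```text
24.425 [ 0.59651388 -0.02973986  0.15663767] 0.2588157330924871 [-10.7196023    3.1137713   20.34216637]
[[328.0, 311.0], [233.0, 351.0], [323.0, 313.0], [258.0, 222.0], [238.0, 348.0], [172.0, 259.0]]
```

```bash
python3 - <<'E'
from h import *
a=cv2.cvtColor(snapshot("top"),cv2.COLOR_RGB2BGR);b=cv2.imread("pics/f5t.png")
print("brush diff",cv2.absdiff(a,b)[215:250,190:212].mean(),"floor",cv2.absdiff(a,b)[260:290,160:190].mean())
s=get_state();print(s["tool_pos"],s["contact_force"],s["opening"])
job.finish_job()
E
```

```text
brush diff 6.067532467532468 floor 2.6618518518518517
[ 0.59648256 -0.0297342   0.15661665] [-10.30687553   2.41288761  20.41773382] 0.2562997531453354
the job is handed in; nothing more can be done
```

I carried out every step and handed the job in at about 24.5 s; no verdict was reported. At the end the gripper was still holding the coupler pressed home on the nipple.

- **Brush grasp:** On the first try I lifted before the fingers had closed. The pictures showed the brush had not moved, so I gripped it again with a longer closing time.
- **Scraps:** One stroke of the brush put all three in the tray. The picture showed them there and the plate clear.
- **Brush:** I set it down on the bench, felt about 10 N of contact, and let go. The picture then showed it standing upright.
- **Coupler:** The arm can only turn about the vertical. I tilted the coupler about 30° in the fingers by levering it against the rim of its stand, then pushed it on along the nipple's axis.

**Last checks on the coupler:**
- The force went from resisting to pulling the coupler on at about 9 mm from the seat, where the catch balls should snap out. It then rose with the pin spring.
- The last 1.5 mm of commanded push moved it only 0.3 mm and added about 10 N, so it was firmly seated.
- It ended under about 26 N, all along the nipple's axis, with the tool within about 1 mm of the position I calculated for home.

**Checks that failed or disagreed:**
- My last close-up was past the 12-picture limit, so the final seating rests on force and position only. I did not read the ball and pin joints.
- The top and side cameras disagreed by 6–9 mm. I trusted the side camera, which agreed with the arm's own position.
- Just before the push I read the tilt as roughly 30–35°. The purely axial force afterwards suggests it squared itself.
- My final image comparison of the brush area differed a little more than bare bench (6.1 against 2.7 grey levels). I took this for shadow and did not look into it further.

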